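Free a deep-well plate from the shaker's hold-down bar and slide it onto the cold block

ROBOT

A 7-joint arm with a two-finger parallel gripper is mounted at the origin on the work surface. World frame = base frame: x ahead of the robot, y to its left, z up, the work surface at z = 0. Lengths are in m, angles in rad, forces in N, time in s.
With the tool pointing down it reaches from about 0.425 to 0.95 m from the base axis. Payload 16.7 kg.
Tool frame: the origin (TCP) lies midway between the tips of the shut fingers; the grasp point (between the pads) lies 19 mm behind it (r.pinch_z is the z of the grasp point in the tool frame, in m); z points along the fingers, x is the direction in which the jaws open and shut, and the axes are right-handed (so a half turn about z gives the same grasp; the last joint's range is limited). The gripper opens to 94 mm and grips with 3 to 60 N. Pads are 16 mm wide; open, the fingers measure 119 mm over their backs; the gripper's body (75 mm by 177 mm) begins 78 mm behind the grasp point.
Start: joints at [0.978, 0.426, 0.074, 1.606, -0.034, 1.111, -0.067], TCP at [0.29, -0.61, 0.174] pointing down, gripper open.
Joint ranges: [-2.85, 2.85], [-0.5, 2.14], [-1.23, 1.37], [0.21, 2.46], [-1.02, 4.16], [0.16, 2.05], [-2.73, 2.73]. Speed limits (rad/s): [1.89, 1.89, 2.39, 2.39, 3.01, 3.01, 3.01].

INTERFACE

Orientations are given as a unit quaternion [w, x, y, z].
In Python, from rig import r, cams gives the robot as it stands.
- The arm moves only by the shell command python3 -m jog 'ROWS' [FORCE]. ROWS is JSON, a list of rows, each a list of 5 numbers: the finger opening in cm, from 0 to 9.4, then the shift along the tool's x, y, z in cm, then the turn about the tool's z in degrees. In form: [[claw, tx, ty, tz, turn], ...]. A call has 1 to 12 rows; each row is the pose to reach, as a shift and turn from the pose commanded when the call began, along the tool's axes at that moment; what a row does not reach only later rows make up. A row lasts 1/8 s, in which the tool goes at most 62.5 mm and 10.7 degrees, less where a joint would pass 70% of its speed; a pose out of reach is approached as far as the arm can. A call with a gripper value outside its range is refused whole. The fingers move at their own pace and stop on an object; FORCE is the grip in N (left out, the last holds). Time passes only in rows, so rows that repeat a pose let the fingers close. It gives the time, the measured TCP pose, the force and the opening at its end, in the units of the state.
- r.read_state(): the state, without advancing time (a new reading comes with each control period).
- cams.get_image(name): name is "scene" or "side" or "wrist"; returns a dict with "color" (480x640x3 uint8, red, green, blue), "fx", "fy", "cx", "cy" (pixels), "position" and "attitude" of the camera in the world. Camera axes: x right, y up, looking along -z (the intrinsics and any distortion apply to the point x, -y, -z); pixel columns grow to the right and rows downward; lengths in m; the calibration is good to about 2 mm. A picture is of the moment at which its call begins. There is no depth.
- r.job_done(): hands the job in, once; it reports no verdict.
The state is a dict: "t": time; "joints": joint angles; "qvel": joint speeds; "joint_torque": joint torques, N m; "ee_pos": TCP position; "orientation": TCP orientation; "wrist_force": force on the tool from outside, world axes, zero at the start; "moment": the same for the moment, N m; "finger_gap": opening from 0.0 (shut) to 1.0 (fully open).
Only numpy, scipy, OpenCV 4.12 (cv2) and the standard library are available. Lean on these libraries where they do the work, as an engineer would, in place of code of your own. Each camera call takes 0.05 s, during which the arm holds its last target. There are 200 camera calls.

TASK

The incubation is over: swing the shaker's hold-down bar up and right back past upright so that it stays open, and only then slide the sealed deep-well plate along the station, from the shaker onto the cold block, until you feel it come up firmly against the red end stop. Keep the plate flat on the metal all the way, neither lifted nor tipped, do not ram it into the stop, and leave the bench's other things where they are.

Things in the scene. Friction and masses are not known exactly. Their poses are not given: they have to be found in the camera images.
- station: Incubation station fixed to the bench: aluminium base plate 150 x 352 x 10 mm carrying a white heater-shaker (-y half) and a blue-sided cold block (+y half) end to end. Origin: centre of the underside, on the bench. x points across it, away from the robot; y along it, from shaker to cold block, the way the plate slides; z up. Nothing rises above the 8 mm fences but the bar and its hinge.
- shaker_top (a point): Centre of the shaker's bare platform, 70 mm above the bench, 85 mm to -y of the station's origin; 162 mm long in y, open towards the cold block. Steel side fences 7 mm high, 89.5 mm apart inside; a 5 mm high fence across the outer end, inner face 76 mm to -y of this point. The white housing under it is 130 mm wide in x, its top 58 mm above the bench.
- cold_top (a point): Centre of the cold block's bare aluminium top, 69 mm above the bench (1 mm below the shaker's platform, so the plate slides straight on), 81 mm to +y of the station's origin; 154 mm long in y. Steel side fences 8 mm high, 91.4 mm apart inside, flared at the mouth; the red stop closes its outer end.
- stop: Red end stop across the outer end of the cold block, 90 x 6 x 16 mm, fixed and rigid. Origin: middle of its inner face (the one the plate comes up against) at the cold block's surface, 152 mm to +y of the station's origin; axes as the station's. Home against it, the plate's origin is 64 mm to -y of this point.
- bar (a joint): Angle of the hold-down bar, rad: 0 = down, level, its foot on the plate; grows as the free end rises; 1.57 upright; 1.85 leaning back against its rest. Steel, about 0.32 kg, hinge friction 0.05 N m: about 2 N at the handle lifts it, let go well before upright it falls shut, within some 0.2 rad of upright it stays where it is left, beyond that it drops back onto its rest.
- bar_hinge (a point): The bar's hinge axis, at its middle, parallel to the station's y, on the far side of the shaker: on the station at x = 60, y = -85, height 124 mm. Hinge cheeks 46 mm wide in y reach from x = 53 to 71 mm, up to height 134 mm.
- bar_handle (a point): Centre of the red grip rod (12 mm diameter, 70 mm long, parallel to the hinge) across the bar's free end on the robot's side, 152 mm from the hinge. The flat bar, 26 mm wide in y, 8 mm thick, has its centre plane through rod and hinge. Bar down, the rod is 124 mm above the bench and 27 mm in front of the shaker's housing, with free space beneath and before it.
- bar_foot (a point): Middle of the underside of the bar's rubber-faced pressure foot, 26 x 90 mm (long along y), 60 mm from the hinge, 10 mm under the bar's centre plane; it rests on top of the plate while the bar is down.
- plate: White 96-well deep-well plate with pale blue sealing mat, 85.5 mm (x) x 127.8 mm (y) x 44 mm high, about 0.28 kg (varies), on the shaker's platform under the bar's foot; too wide to grip. Origin: centre of its underside; axes as the station's. The lowest 12 mm is a skirt of full size; above it the body is 1.5 mm smaller all round. Starts 77 to 93 mm to -y of the station's origin.
- bottle0: Cream reagent bottle, white cap, 42 mm diameter, 74 mm high, on the bench; origin centre of underside. Bystander.
- bottle1: Another such bottle. Bystander.
- bottle2: Another such bottle; it stands beside the near side of the cold block. Bystander.
- rack_orange: Orange tube rack, 112 x 192 x 32 mm, some tubes 44 mm high; origin centre of underside. Bystander.
- rack_blue: Blue tube rack, 112 x 152 x 32 mm; origin centre of underside. Bystander.
- tip_box: Open pipette tip box, 86 x 122 mm, 65 mm high with its lid; origin centre of underside. Bystander.
- marker: Black marker pen, 138 mm long, 13 mm thick, along its x; origin under its middle. Bystander.
- cassettes: Grey tray with ten white test cassettes, 150 x 172 x 12 mm; origin centre of underside. Bystander.
Things that resemble listed ones, but are neither listed nor needed, are in the scene too. There is more than one size of the plate; the job needs the smallest.

How it is judged:
On the way, in this order (a step that is already met when the one before it is completed fails the run):
1. the hold-down bar is swung back past upright (beyond 1.65 rad) with the plate still in its place on the shaker (moved less than 15 mm) (value of joint bar above 1.65 rad and distance of plate from where it was at the start of the episode below 0.015 m), for 0.2 s.
2. the plate, on the cold block, is pressed against the red end stop (more than 2 N) (value of joint bar above 1.65 rad and contact force between plate and stop above 2 N), for 0.05 s.
At the end, for the whole second after the job is handed in: The bar is at rest beyond 1.65 rad; the plate lies flat (within 0.03 rad and 3 mm in height) and at rest on the cold block, its leading end within 3 mm of the red end stop (value of joint bar above 1.65 rad and y of plate in the frame of stop above -0.0669 m and z of plate in the frame of stop between -0.003 and 0.003 m and angle between plate's own z axis and vertical below 0.03 rad and linear speed of plate below 0.01 m/s and velocity of joint bar below 0.1 rad/s); the robot touches nothing.
It fails at once if the plate is dragged more than 20 mm while the bar is still below 1.2 rad (distance of plate from where it was at the start of the episode above 0.02 m and value of joint bar below 1.2 rad).
It fails at once if the plate is lifted off the metal (more than 10 mm) or tipped (more than 0.15 rad) (z of plate in the frame of stop above 0.011 m or angle between plate's own z axis and vertical above 0.15 rad or z of plate in the frame of stop below -0.01 m).
It fails at once if the plate is rammed into the end stop (more than 35 N) (contact force between plate and stop above 35 N).
It fails at once if a bystander is moved more than 25 mm or tipped over (distance of any of bottle0, bottle1, bottle2, rack_orange, rack_blue, tip_box, marker, cassettes from where it was at the start of the episode above 0.025 m or angle between any of bottle0, bottle1, bottle2's own z axis and vertical above 0.5 rad).
It also fails if it takes over 53 s, if anything falls off the work surface, if the arm or the gripper's body presses on something with over 40 N, if the wrist force passes 120 N, or if a joint passes its speed limit or range.

## Working session

There is one attempt and no reset: what is moved stays moved. The work goes in short steps, Python scripts to look and compute and a shell command to move; the robot and the scene stay as the last step left them, time stands still between calls to the robot, and variables do not carry over. Pictures are saved under pics/ and viewed, about 8 in all and at most 12, crops included, and the job is handed in when it is done.

```bash
ls; mkdir -p pics
python3 - <<'E'
from rig import r,cams
import cv2,numpy as np
for n in("scene","side"):
    d=cams.get_image(n);cv2.imwrite(f"pics/{n}0.png",d["color"][:,:,::-1]);print(n,[np.round(d[k],4).tolist() for k in("fx","fy","cx","cy","position","attitude")],[k for k in d])
s=r.read_state();print(s,r.pinch_z)
E
```

```text
pics
scene [557.4702, 557.4702, 316.3564, 239.8198, [1.0034, 0.3571, 1.1069], [0.4307, 0.1132, 0.2436, 0.8616]] ['color', 'fx', 'fy', 'cx', 'cy', 'position', 'attitude']
side [561.9422, 561.9422, 324.8843, 240.9645, [-0.2551, 0.5823, 0.7937], [-0.3893, -0.2032, 0.414, 0.7973]] ['color', 'fx', 'fy', 'cx', 'cy', 'position', 'attitude']
{'t': 0.1, 'joints': array([ 0.97749677,  0.4266883 ,  0.07386137,  1.60650912, -0.0340795 ,
        1.11080139, -0.06711504]), 'qvel': array([-6.26461655e-04, -5.34548426e-04, -1.79910946e-04, -1.88464732e-03,
        4.87254126e-04, -2.19511763e-03,  7.05120736e-05]), 'joint_torque': array([ 1.08472016e-02, -9.37457657e+01,  3.67745072e+00, -4.55040193e+01,
       -4.85982641e-02,  1.67338323e-02, -9.11200630e-06]), 'ee_pos': array([ 0.28961128, -0.60925289,  0.1738483 ]), 'orientation': array([-2.61365778e-04,  8.45379706e-01, -5.34165540e-01, -5.10408275e-04]), 'wrist_force': array([-0.68556572, -1.13263101, -0.61593693]), 'moment': array([-0.05343205, -0.02911404, -0.00242159]), 'finger_gap': 0.998948626265886} -0.0188
```

View pics/scene0.png

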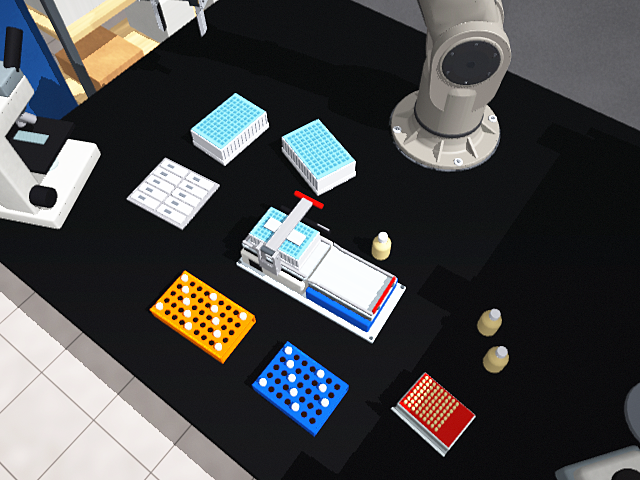

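View pics/side0.png

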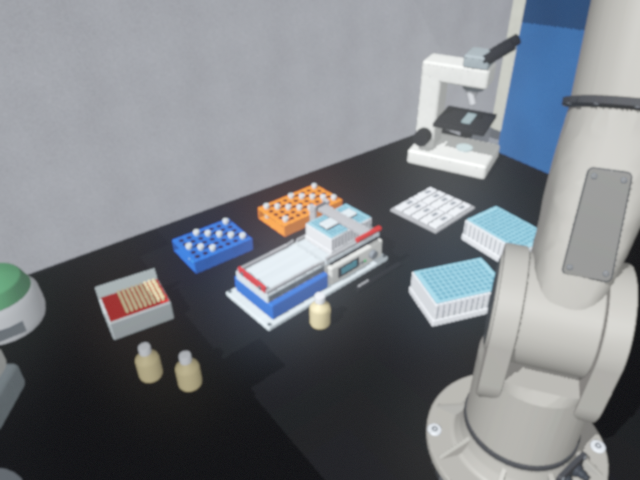

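Scene view: the sealed plate under the bar is at (285,235). The look-alike plates are at (230,128) and (318,155), loose on the bench and larger. The red grip rod is at (308,199) and the red stop at (384,295); the red-floored tip box at (435,412) could be mistaken for the stop. In the side view the rod is at (368,235), the stop at (251,277), and bottle2 at (320,312). I choose the plate, rod and stop on the station. Next: measure the red pieces and take a close crop.

```bash
cat > h.py <<'E'
import numpy as np,cv2
from scipy.spatial.transform import Rotation as R
def Rq(q): return R.from_quat([q[1],q[2],q[3],q[0]])
def ray(d,u,v):
    p=np.array([(u-d["cx"])/d["fx"],-(v-d["cy"])/d["fy"],-1.])
    return np.array(d["position"]),Rq(d["attitude"]).apply(p)
def onz(d,u,v,z):
    o,k=ray(d,u,v);return o+k*(z-o[2])/k[2]
def proj(d,P):
    p=Rq(d["attitude"]).inv().apply(np.array(P)-d["position"]);return d["cx"]+d["fx"]*p[0]/-p[2],d["cy"]-d["fy"]*p[1]/-p[2]
def two(d1,a,d2,b):
    o1,k1=ray(d1,*a);o2,k2=ray(d2,*b)
    t=np.linalg.lstsq(np.c_[k1,-k2],o2-o1,rcond=None)[0];p,q=o1+t[0]*k1,o2+t[1]*k2
    return (p+q)/2,np.linalg.norm(p-q)
def red(d,amin=25):
    c=d["color"].astype(int);m=((c[...,0]>110)&(c[...,1]<70)&(c[...,2]<70)).astype(np.uint8)
    n,l,s,ce=cv2.connectedComponentsWithStats(m);out=[]
    for i in range(1,n):
        if s[i,4]>=amin:
            ys,xs=np.where(l==i);(cx,cy),wh,an=rc=cv2.minAreaRect(np.c_[xs,ys].astype(np.float32))
            b=cv2.boxPoints(rc);e=[np.linalg.norm(b[j]-b[(j+1)%4]) for j in range(2)]
            k=0 if e[0]<e[1] else 1
            out.append((int(s[i,4]),ce[i],(b[k]+b[k+1])/2,(b[(k+2)%4]+b[(k+3)%4])/2))
    return out
E
python3 - <<'E'
from rig import r,cams
from h import *
np.set_printoptions(precision=4,suppress=True)
D={n:cams.get_image(n) for n in("scene","side")}
for n,d in D.items():
    for a in red(d):
        print(n,a[0],a[1].round(1),a[2].round(1),a[3].round(1),[onz(d,*a[i],z)[:2] for z in(.124,.085) for i in(1,2,3)])
im=D["scene"]["color"][170:350,220:420,::-1];cv2.imwrite("pics/c1.png",cv2.resize(im,None,fx=4,fy=4,interpolation=cv2.INTER_CUBIC)[:,:800][:600])
# aruco-free: colour blobs later
E
```

```text
scene 150 [309. 199.] [294. 192.] [322.4 206.2] [array([ 0.4659, -0.0878]), array([ 0.4704, -0.1255]), array([ 0.4636, -0.0534]), array([ 0.4445, -0.1055]), array([ 0.4493, -0.1446]), array([ 0.4422, -0.0697])]
scene 129 [383.2 295.1] [394.1 277.7] [372.3 312.6] [array([0.5609, 0.1666]), array([0.5164, 0.1629]), array([0.6039, 0.1703]), array([0.5434, 0.159 ]), array([0.4971, 0.1551]), array([0.5881, 0.1629])]
scene 1611 [440.4 413.6] [412.1 387.6] [461.5 430.9] [array([0.6904, 0.3708]), array([0.6812, 0.3077]), array([0.6939, 0.4142]), array([0.678 , 0.3713]), array([0.6684, 0.3057]), array([0.6816, 0.4164])]
side 329 [113.6 306.6] [109.3 295.6] [118.2 317. ] [array([0.5695, 0.4184]), array([0.6036, 0.4134]), array([0.5382, 0.422 ]), array([0.6175, 0.4089]), array([0.6536, 0.4036]), array([0.5844, 0.4127])]
```

View pics/c1.png

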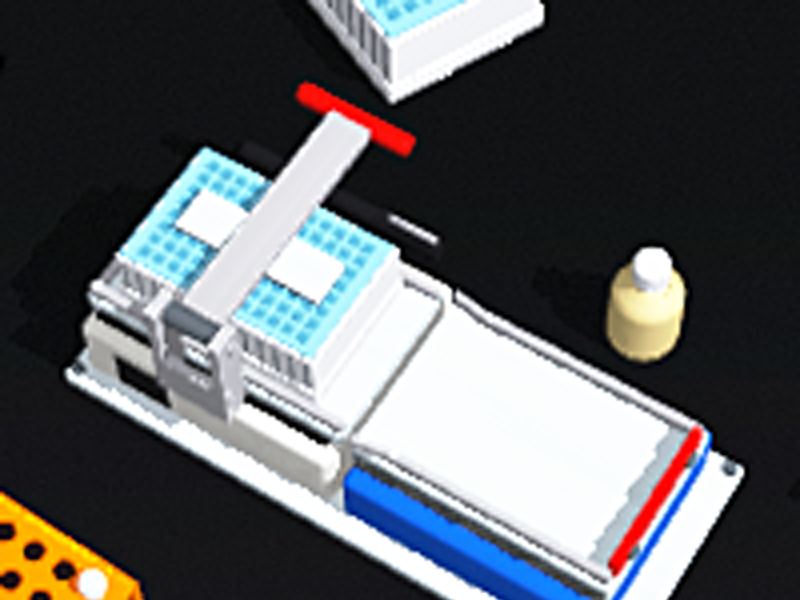

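Crop: the plate sits under the bar, with free fences ahead of it. The rod runs from crop (300,90) to (410,145). The stop is at crop (655,500), and the marker lies on the bench below the bar, its tip at crop (430,235). This is the station's plate, not the loose larger ones. Now triangulate with the side view and work out the first moves.

```bash
cat >> h.py <<'E'
def red2(d):
    c=d["color"].astype(int);m=((c[...,0]-np.maximum(c[...,1],c[...,2]))>50)&(abs(c[...,1]-c[...,2])<45)
    n,l,s,ce=cv2.connectedComponentsWithStats(m.astype(np.uint8));out=[]
    for i in range(1,n):
        if s[i,4]>=40:
            ys,xs=np.where(l==i);b=cv2.boxPoints(cv2.minAreaRect(np.c_[xs,ys].astype(np.float32)))
            k=0 if np.linalg.norm(b[0]-b[1])<np.linalg.norm(b[1]-b[2]) else 1
            out.append((int(s[i,4]),ce[i],(b[k]+b[k+1])/2,(b[(k+2)%4]+b[(k+3)%4])/2))
    return out
def goal(s,P,ang,):
    "shift (cm) in tool axes and turn (deg) to bring TCP to P with tool x at world angle ang(deg)"
    T=Rq(s["orientation"]);x=T.apply([1,0,0]);a=np.degrees(np.arctan2(x[1],x[0]))
    tr=(a-ang+180)%360-180
    return (T.inv().apply(np.array(P)-s["ee_pos"])*100).round(2),round(tr,1)
E
python3 - <<'E'
from rig import r,cams
from h import *
np.set_printoptions(precision=4,suppress=True)
D={n:cams.get_image(n) for n in("scene","side")}
A={n:red2(d) for n,d in D.items()}
for n in A:
    for a in A[n]: print(n,a[0],*[x.round(1) for x in a[1:]])
near=lambda n,p:min(A[n],key=lambda a:np.linalg.norm(a[1]-p))
for nm,p,q in(("rod",(309,199),(368,235)),("stop",(383,295),(251,277))):
    a,b=near("scene",p),near("side",q);print(nm,two(D["scene"],a[1],D["side"],b[1]))
    for z in(.124,.085):print(z,[onz(D["side"],*b[i],z)[:2] for i in(1,2,3)])
s=D["scene"]
for n,p in(("platecorners trail",(268.,208)),("lead far",(298.5,259.5)),("lead near",(319.5,232.5))):print(n,onz(s,*p,.114))
for n,p,z in(("marker",(281,208),.006),("marker tip",(329,230),.006),("bottle2 cap",(383,237),.074),("base nr corner",(405,288),.01),("base far corner",(238,263),.01),("plate loose near corner",(318,192),0)):print(n,onz(s,*p,z))
E
```

```text
scene 169 [309.  199.3] [293.9 192.2] [322.7 206.6]
scene 167 [383.5 294.7] [394.9 276.6] [372.4 312.6]
scene 2020 [439.  411.9] [411.5 387.6] [461.9 431.2]
side 172 [294.9 227.1] [309.7 219.4] [279.7 234.4]
side 156 [368.3 233.1] [380.6 226.3] [355.  239.9]
side 182 [251.2 278.3] [237.1 267.2] [265.1 289.6]
side 591 [125.2 305.2] [164.8 289.4] [105.4 309.2]
rod (array([ 0.4646, -0.0904,  0.1232]), np.float64(0.0049483820866620485))
0.124 [array([ 0.4644, -0.0929]), array([ 0.4676, -0.131 ]), array([ 0.4627, -0.0543])]
0.085 [array([ 0.5063, -0.1322]), array([ 0.5097, -0.1725]), array([ 0.5045, -0.0914])]
stop (array([0.5384, 0.1565, 0.0776]), np.float64(0.0023894170409601797))
0.124 [array([0.4871, 0.1829]), array([0.5335, 0.1863]), array([0.4429, 0.1802])]
0.085 [array([0.5303, 0.1596]), array([0.5794, 0.1633]), array([0.4835, 0.1568])]
platecorners trail [ 0.5318 -0.1491  0.114 ]
lead far [ 0.5927 -0.0178  0.114 ]
lead near [ 0.5154 -0.0224  0.114 ]
marker [ 0.462  -0.1792  0.006 ]
marker tip [ 0.4436 -0.05    0.006 ]
bottle2 cap [0.4228 0.0797 0.074 ]
base nr corner [0.467  0.1732 0.01  ]
base far corner [ 0.638  -0.1607  0.01  ]
plate loose near corner [ 0.3682 -0.1391  0.    ]
```

Run:
```python
from rig import r
from h import *
s=r.read_state();print(goal(s,[.467,-.114,.21],4.7))
```

```text
(array([-37.14, -37.28,  -3.56]), np.float64(-69.3))
```

```bash
python3 -m jog '[[9.4,-2,-2,-4,-6],[9.4,-6,-6,-4,-13],[9.4,-10,-10,-4,-20],[9.4,-14,-14,-4,-27],[9.4,-18,-18,-4,-34],[9.4,-22,-22,-4,-41],[9.4,-26,-26,-4,-48],[9.4,-30,-30,-4,-55],[9.4,-34,-34,-4,-62],[9.4,-37.1,-37.3,-3.6,-69.3],[9.4,-37.1,-37.3,-3.6,-69.3],[9.4,-37.1,-37.3,-3.6,-69.3]]' 15
python3 - <<'E'
from rig import r,cams
from h import *
d=cams.get_image("wrist");cv2.imwrite("pics/w1.png",d["color"][:,:,::-1])
s=r.read_state();print(s["ee_pos"],goal(s,[.467,-.114,.21],4.7),d["position"],s["wrist_force"])
for a in red2(d):
    print(a[0],[onz(d,*p,.1235).round(4) for p in a[1:]],a[1])
print([np.round(proj(d,p),0) for p in ([.465,-.09,.1235],[.467,-.114,.1235])])
E
```

```text
t: 1.8
ee_pos: [0.4672, -0.1149, 0.2105]
orientation: [0.0, 0.999, 0.041, -0.0]
wrist_force: [-0.4, -1.0, 0.2]
finger_gap: 1.002
[ 0.46709129 -0.11540216  0.21051248] (array([ 0.  , -0.14,  0.05]), np.float64(-0.1)) [ 0.46061563 -0.03979264  0.42111965] [-0.53206945 -0.79207303  0.80192946]
1299 [array([ 0.4639, -0.0888,  0.1235]), array([ 0.4617, -0.0544,  0.1235]), array([ 0.4676, -0.1267,  0.1235])] [315.82832948 210.24788299]
2682 [array([ 0.6525, -0.106 ,  0.1235]), array([ 0.6529, -0.0387,  0.1235]), array([ 0.6527, -0.1864,  0.1235])] [543.52423565 249.61595824]
40 [array([ 0.7018, -0.0969,  0.1235]), array([ 0.6995, -0.0923,  0.1235]), array([ 0.7028, -0.1039,  0.1235])] [605.6   243.725]
63 [array([ 0.6898, -0.1703,  0.1235]), array([ 0.6928, -0.1591,  0.1235]), array([ 0.6878, -0.1789,  0.1235])] [568.12698413 324.44444444]
133 [array([ 0.7027, -0.1841,  0.1235]), array([ 0.7364, -0.1764,  0.1235]), array([ 0.6653, -0.1867,  0.1235])] [578.64661654 339.87969925]
[array([317., 212.]), array([317., 241.])]
```

View pics/w1.png

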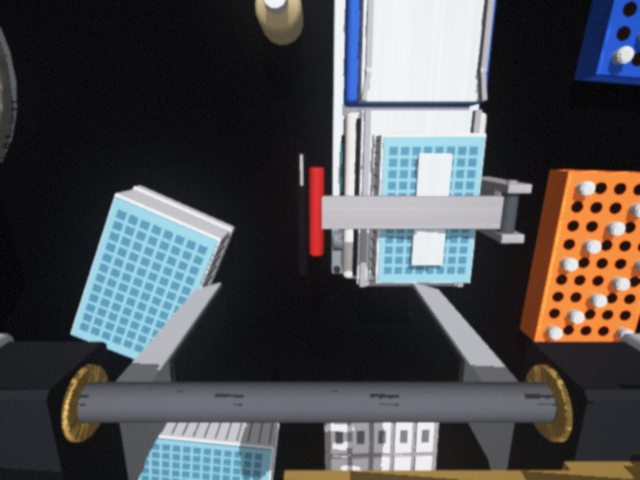

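Wrist view: the rod is at (316,210), the bar runs to the hinge at (510,210), the plate lies below it at (425,210), and nothing sits under the rod. The rod centre of about (0.464,−0.089) agrees with the two-view estimate. I'll descend half-open (3.5 cm) to stay clear of the plate's near side, then grip 24 mm to −y of the bar.

```bash
python3 -m jog '[[3.5,-0.1,-0.1,0,0],[3.5,-0.1,-0.1,0,0],[3.5,-0.1,-0.1,2,0],[3.5,-0.1,-0.1,5,0],[3.5,-0.1,-0.1,8,0],[3.5,-0.1,-0.1,10.6,0],[3.5,-0.1,-0.1,10.6,0],[0.8,-0.1,-0.1,10.6,0],[0.8,-0.1,-0.1,10.6,0],[0.8,-0.1,-0.1,10.6,0],[0.8,-0.1,-0.1,10.6,0],[0.8,-0.1,-0.1,10.6,0]]' 15
python3 - <<'E'
from rig import r,cams
from h import *
s=r.read_state();print(s["ee_pos"],s["finger_gap"]*94,s["wrist_force"])
E
```

```text
t: 3.35
ee_pos: [0.4663, -0.1135, 0.1046]
orientation: [0.0, 0.999, 0.041, 0.0]
wrist_force: [0.6, 0.4, -0.1]
finger_gap: 0.088
[ 0.46634613 -0.11349347  0.10461807] 8.229390134234434 [ 0.58833774  0.4454246  -0.13635843]
```

Run:
```python
from rig import r,cams
from h import *
d=cams.get_image("side");c1=cv2.resize(d["color"][180:300,300:440,::-1],None,fx=5,fy=5,interpolation=cv2.INTER_CUBIC)[:,:700]
cv2.imwrite("pics/s2.png",c1)
w=cams.get_image("wrist")
for a in red2(w):
  if a[0]>200:print(a[0],[onz(w,*p,.1235).round(4) for p in a[1:]],a[1])
```

```text
331 [array([ 0.621 , -0.0472,  0.1235]), array([ 0.6183, -0.041 ,  0.1235]), array([ 0.6221, -0.0533,  0.1235])] [632.55287009 191.76132931]
2758 [array([ 0.4637, -0.0871,  0.1235]), array([ 0.4615, -0.0551,  0.1235]), array([ 0.4676, -0.1276,  0.1235])] [316.60696157 242.79042785]
805 [array([ 0.6301, -0.0794,  0.1235]), array([ 0.6292, -0.0637,  0.1235]), array([ 0.632 , -0.0951,  0.1235])] [631.03229814 254.16770186]
2370 [array([ 0.6295, -0.1291,  0.1235]), array([ 0.6283, -0.1018,  0.1235]), array([ 0.631 , -0.1575,  0.1235])] [603.47721519 338.39915612]
```

View pics/s2.png

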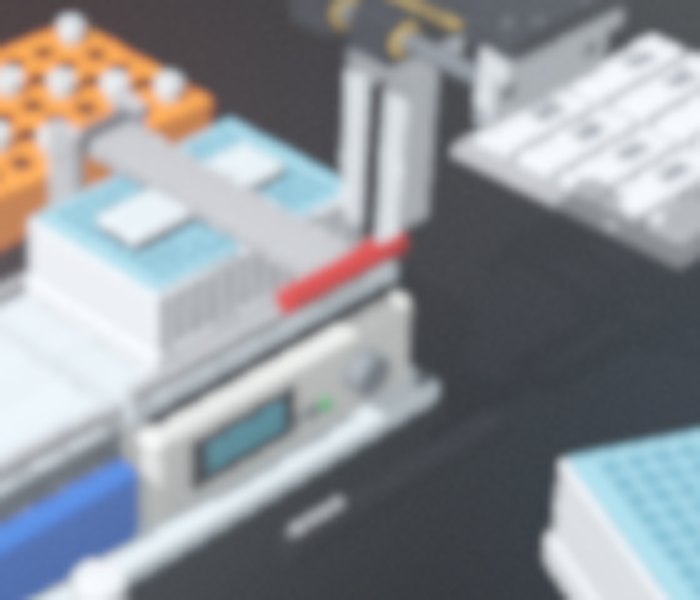

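Run:
```python
from rig import r,cams
from h import *
s=r.read_state()
d=cams.get_image("side")
f=lambda p:((np.array(proj(d,p))-[300,180])*5).round(0)
print("tcp",f(s["ee_pos"]),"tcp+8x",f(s["ee_pos"]+[.012,0,0]),f(s["ee_pos"]-[.012,0,0]),"+19z",f(s["ee_pos"]+[0,0,.019]),"rod",f([.4665,-.114,.1235]))
w=cams.get_image("wrist");cv2.imwrite("pics/w2.png",w["color"][:,:,::-1])
print(proj(w,s["ee_pos"]))
```

```text
tcp [373. 284.] tcp+8x [354. 272.] [391. 297.] +19z [375. 248.] rod [375. 247.]
(np.float64(317.2904107116578), np.float64(278.34200925137037))
```

View pics/w2.png

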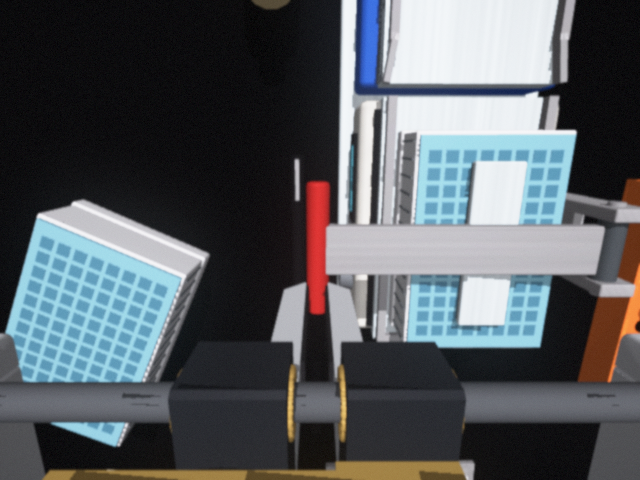

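The opening closed to 8 mm without stopping on the rod. The side crop shows the fingertips ending at about (400,240), level with or above the rod; from the reported TCP they should end near row 290. In the wrist view the fingers overlap the rod from above at (317,290). So the real tips seem to be about 25 mm higher than the reported TCP. I'll reopen, go down a little further watching force, and close again. The space below is free down to z≈0.06.

```bash
python3 -m jog '[[3.2,0,0,0,0],[3.2,0,0,0,0],[3.2,0,0,0.7,0],[3.2,0,0,1.4,0],[3.2,0,0,2.0,0],[3.2,0,0,2.6,0],[3.2,0,0,2.6,0]]'
python3 - <<'E'
from rig import r,cams
from h import *
s=r.read_state();print(s["ee_pos"],s["finger_gap"]*94,s["wrist_force"])
d=cams.get_image("side");a=d["color"][180:300,300:420,::-1]
w=cams.get_image("wrist");b=w["color"][180:380,220:420,::-1]
cv2.imwrite("pics/m3.png",np.hstack([cv2.resize(a,(400,400),interpolation=2),cv2.resize(b,(400,400),interpolation=2)]))
E
```

```text
t: 4.42
ee_pos: [0.466, -0.1134, 0.078]
orientation: [-0.0, 0.999, 0.041, -0.0]
wrist_force: [0.1, 0.5, 0.6]
finger_gap: 0.342
[ 0.46599146 -0.11339054  0.0779652 ] 32.13097371118193 [0.05770945 0.5186783  0.55598033]
```

View pics/m3.png

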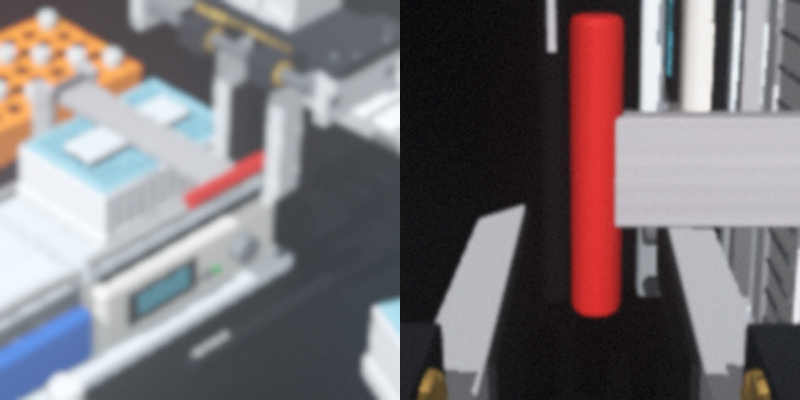

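Now the fingers straddle the rod: in the left panel the near finger hides the rod end at (270,160), and in the right panel the rod is centred between the fingers (571–622 between 525 and 670). Reported z therefore reads about 26 mm too low relative to the tips. Close.

```bash
python3 -m jog '[[0.6,0,0,0,0],[0.6,0,0,0,0],[0.6,0,0,0,0],[0.6,0,0,0,0],[0.6,0,0,0,0]]' 15
python3 - <<'E'
from rig import r
import numpy as np
s=r.read_state();print(s["ee_pos"],s["finger_gap"]*94,s["wrist_force"])
R=.152
for a in(0,.3,.6,.9,1.2,1.4,1.57,1.65,1.75,1.82,1.85):print(a,np.round([15.2*(1-np.cos(a)),-15.2*np.sin(a)],1))
E
```

```text
t: 5.15
ee_pos: [0.4668, -0.1135, 0.0787]
orientation: [-0.0, 0.999, 0.041, 0.0]
wrist_force: [5.2, -0.2, -1.6]
finger_gap: 0.12
[ 0.46684306 -0.11345382  0.07867354] 11.263283229333604 [ 5.16449203 -0.17448215 -1.61716056]
0 [ 0. -0.]
0.3 [ 0.7 -4.5]
0.6 [ 2.7 -8.6]
0.9 [  5.8 -11.9]
1.2 [  9.7 -14.2]
1.4 [ 12.6 -15. ]
1.57 [ 15.2 -15.2]
1.65 [ 16.4 -15.2]
1.75 [ 17.9 -15. ]
1.82 [ 18.9 -14.7]
1.85 [ 19.4 -14.6]
```

Gripped (opening about 11–12 mm). Lift along the arc, first part.

```bash
python3 -m jog '[[0.6,0.1,0,-1.5,0],[0.6,0.3,0,-3,0],[0.6,0.7,0,-4.5,0],[0.6,1.2,0,-5.9,0],[0.6,1.9,0,-7.3,0],[0.6,2.7,0,-8.6,0],[0.6,3.6,0,-9.8,0],[0.6,4.6,0,-10.9,0],[0.6,5.8,0,-11.9,0],[0.6,5.8,0,-11.9,0]]'
python3 - <<'E'
from rig import r,cams
from h import *
s=r.read_state();print(s["ee_pos"],s["finger_gap"]*94,s["wrist_force"])
w=cams.get_image("wrist")
for a in red2(w):print(a[0],a[1].round(0),onz(w,*a[1],.243).round(3))
E
```

```text
t: 6.4
ee_pos: [0.5241, -0.1088, 0.1977]
orientation: [-0.0, 0.999, 0.041, -0.0]
wrist_force: [-2.6, -1.0, 0.4]
finger_gap: 0.121
[ 0.52412375 -0.10875245  0.19769318] 11.375639786284646 [-2.56563542 -0.99327917  0.3754291 ]
2290 [497. 256.] [ 0.604 -0.075  0.243]
3768 [316. 261.] [ 0.522 -0.084  0.243]
46 [536. 266.] [ 0.622 -0.078  0.243]
55 [516. 280.] [ 0.615 -0.086  0.243]
63 [567. 300.] [ 0.641 -0.094  0.243]
75 [546. 314.] [ 0.633 -0.101  0.243]
55 [524. 333.] [ 0.625 -0.112  0.243]
67 [570. 348.] [ 0.649 -0.118  0.243]
```

```bash
python3 -m jog '[[0.6,1.3,0,-0.9,0],[0.6,2.6,0,-1.7,0],[0.6,3.9,0,-2.3,0],[0.6,5.3,0,-2.8,0],[0.6,6.8,0,-3.1,0],[0.6,8.2,0,-3.3,0],[0.6,9.4,0,-3.3,0],[0.6,10.6,0,-3.3,0],[0.6,11.6,0,-3.2,0],[0.6,12.6,0,-3.0,0],[0.6,13.1,0,-2.8,0],[0.6,13.1,0,-2.8,0]]'
python3 - <<'E'
from rig import r,cams
from h import *
s=r.read_state();print(s["ee_pos"],s["finger_gap"]*94,s["wrist_force"])
d=cams.get_image("side");cv2.imwrite("pics/s4.png",cv2.resize(d["color"][120:300,200:440,::-1],None,fx=3,fy=3,interpolation=2))
E
```

```text
t: 7.95
ee_pos: [0.6556, -0.0978, 0.2257]
orientation: [-0.0, 0.999, 0.041, 0.001]
wrist_force: [1.6, -3.0, 3.6]
finger_gap: 0.121
[ 0.6556445  -0.09780047  0.22566112] 11.393627061901547 [ 1.63197884 -3.04781597  3.63345025]
```

View pics/s4.png

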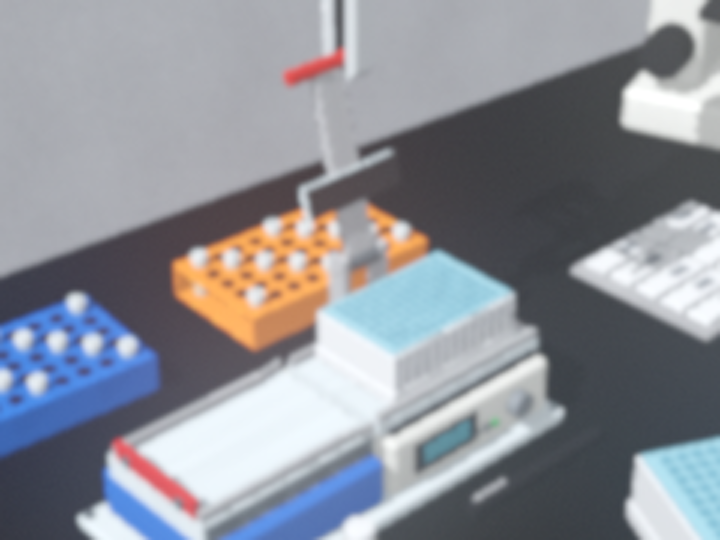

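Side crop: the bar is past upright, with the rod at (315,65) held in the fingers and the hinge at (355,265). The plate is still on the shaker at (420,320). Release and rise.

```bash
python3 -m jog '[[1.6,0.2,0,0,0],[2.4,0.4,0,0.1,0],[3.4,0.4,0,0.1,0],[3.4,0.4,0,0,0],[3.4,0.2,0,-1.5,0],[3.4,0,0,-4,0],[3.4,0,0,-7,0],[3.4,0,0,-7,0]]'
python3 - <<'E'
from rig import r,cams
from h import *
np.set_printoptions(precision=4,suppress=True)
s=r.read_state();print(s["ee_pos"],s["finger_gap"]*94,s["wrist_force"],s["joints"][6])
a=np.radians(4.7);X=np.array([np.cos(a),np.sin(a),0]);Y=np.array([-np.sin(a),np.cos(a),0]);O=np.array([.5505,.0035,0])
D={n:cams.get_image(n) for n in("scene","side")}
for n,d in D.items():
    for q in red2(d):
        if q[0]<400:print(n,q[0],q[1].round(1))
    for b in(1.65,1.75,1.85):
        print(b,np.round(proj(d,O+X*(.06-.152*np.cos(b))-Y*.085+[0,0,.124+.152*np.sin(b)]),1))
d=D["scene"];c=d["color"].astype(int)
m=((c[...,2]>150)&(c[...,2]-c[...,0]>40)&(c[...,1]>130)).astype(np.uint8)
n,l,st,ce=cv2.connectedComponentsWithStats(cv2.morphologyEx(m,3,np.ones((7,7),np.uint8)))
for i in range(1,n):
    if st[i,4]>300:
        ys,xs=np.where(l==i);P=np.array([onz(d,u,v,.114) for u,v in cv2.boxPoints(cv2.minAreaRect(np.c_[xs,ys].astype(np.float32)))])
        print(ce[i].round(0),np.c_[(P-O)@X,(P-O)@Y].round(4).tolist())
print(goal(s,O-.005*X-.185*Y+[0,0,.20],-85.3))
E
```

```text
t: 9.0
ee_pos: [0.6558, -0.0978, 0.2991]
orientation: [0.0, 0.999, 0.041, 0.002]
wrist_force: [-0.1, -0.8, -0.4]
finger_gap: 0.363
[ 0.6558 -0.0978  0.2991] 34.079517960678736 [-0.1296 -0.8076 -0.3948] 0.018255607902419226
scene 260 [246.9 226.9]
scene 167 [383.5 294.7]
1.65 [257.  213.3]
1.75 [252.2 219.9]
1.85 [247.6 226.8]
side 140 [305.8 140.9]
side 164 [295.5 226.9]
side 181 [251.3 278.4]
1.65 [313.9 143. ]
1.75 [309.2 141.7]
1.85 [304.8 141. ]
[318. 149.] [[-0.2153, -0.2389], [-0.3239, -0.2197], [-0.2431, -0.0599], [-0.1431, -0.0827]]
[286. 232.] [[0.0302, -0.1473], [-0.057, -0.1524], [-0.0386, -0.0276], [0.0449, -0.0265]]
[364. 304.] [[0.0844, 0.0266], [-0.0303, 0.1637], [0.0571, 0.2238], [0.1655, 0.0929]]
[301. 387.] [[0.3011, 0.0469], [0.1966, 0.0506], [0.2107, 0.1976], [0.31, 0.1881]]
(array([-10.21,   7.53,   9.87]), np.float64(90.0))
```

Both views put the rod within 1 px of the 1.85 rad prediction, so the bar rests open. The plate is still at station y from about −150 to −26 mm. Go behind it at height, turned 90°, closed.

```bash
python3 -m jog '[[0,-2,0.5,0,10],[0,-4,2,0,20],[0,-6,4,0,30],[0,-8,6,0,40],[0,-10.2,7.5,0,50],[0,-10.2,7.5,2,60],[0,-10.2,7.5,4,70],[0,-10.2,7.5,6,80],[0,-10.2,7.5,8,90],[0,-10.2,7.5,11,90],[0,-10.2,7.5,13,90],[0,-10.2,7.5,13,90]]' 20
python3 - <<'E'
from rig import r,cams
from h import *
np.set_printoptions(precision=4,suppress=True)
s=r.read_state();print(s["ee_pos"],s["finger_gap"]*94,s["wrist_force"])
a=np.radians(4.7);X=np.array([np.cos(a),np.sin(a),0]);Y=np.array([-np.sin(a),np.cos(a),0]);O=np.array([.5505,.0035,0])
p=s["ee_pos"]-O;print("station",p@X,p@Y,p[2],goal(s,s["ee_pos"],-85.3))
D={n:cams.get_image(n) for n in("scene","side")};out=[]
for n in D:
    u,v=np.array(proj(D[n],s["ee_pos"])).round().astype(int);print(n,u,v)
    c=D[n]["color"][v-75:v+75,u-50:u+50,::-1];out.append(cv2.resize(c,(400,600),interpolation=2))
cv2.imwrite("pics/p5.png",np.hstack(out))
E
```

```text
t: 10.6
ee_pos: [0.5578, -0.1807, 0.1637]
orientation: [0.001, 0.736, -0.677, -0.002]
wrist_force: [1.1, 0.3, 0.8]
finger_gap: 0.001
[ 0.5578 -0.1807  0.1637] 0.07811270515428617 [1.1441 0.3135 0.809 ]
station -0.007832454181841825 -0.1841966249846313 0.16372536930675685 (array([0., 0., 0.]), np.float64(0.0))
scene 246 195
side 371 187
```

View pics/p5.png

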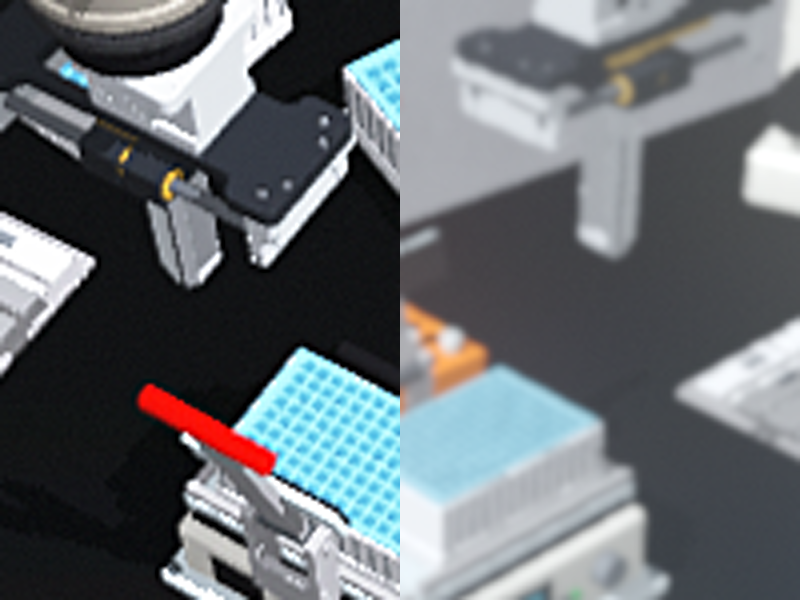

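Both panels show the closed fingertips against the black bench: scene panel bottom centre ≈(188,264), side panel ≈(611,240), each above the panel centre where the TCP projects. Triangulate the true tip.

Run:
```python
from rig import r,cams
from h import *
np.set_printoptions(precision=4,suppress=True)
D={n:cams.get_image(n) for n in("scene","side")}
P,e=two(D["scene"],(243,186),D["side"],(373.8,172));s=r.read_state();print(P,e,P-s["ee_pos"])
```

```text
[ 0.5584 -0.1852  0.1975] 0.005826538055891961 [-0.0012 -0.004   0.0311]
```

True tip is 31 mm above the reported TCP by this measure; the rod grasp suggested about 26 mm. I'll use 28, so reported z ≈ 0.054 puts the tip at ≈ 0.081. Descend.

```bash
python3 -m jog '[[0,0,-0.4,3,0],[0,0,-0.4,6,0],[0,0,-0.4,8,0],[0,0,-0.4,9.5,0],[0,0,-0.4,10.5,0],[0,0,-0.4,11,0],[0,0,-0.4,11,0]]'
python3 - <<'E'
from rig import r,cams
from h import *
np.set_printoptions(precision=4,suppress=True)
s=r.read_state();print(s["ee_pos"],s["wrist_force"])
D={n:cams.get_image(n) for n in("scene","side")};out=[]
for n,(u,v) in(("scene",(270,225)),("side",(370,240))):
    out.append(cv2.resize(D[n]["color"][v-75:v+75,u-50:u+50,::-1],(400,600),interpolation=2))
cv2.imwrite("pics/p6.png",np.hstack(out))
E
```

```text
t: 11.68
ee_pos: [0.5633, -0.1807, 0.0557]
orientation: [-0.0, 0.736, -0.677, 0.0]
wrist_force: [0.4, -0.3, -0.1]
finger_gap: 0.005
[ 0.5633 -0.1807  0.0557] [ 0.3856 -0.2971 -0.053 ]
```

View pics/p6.png

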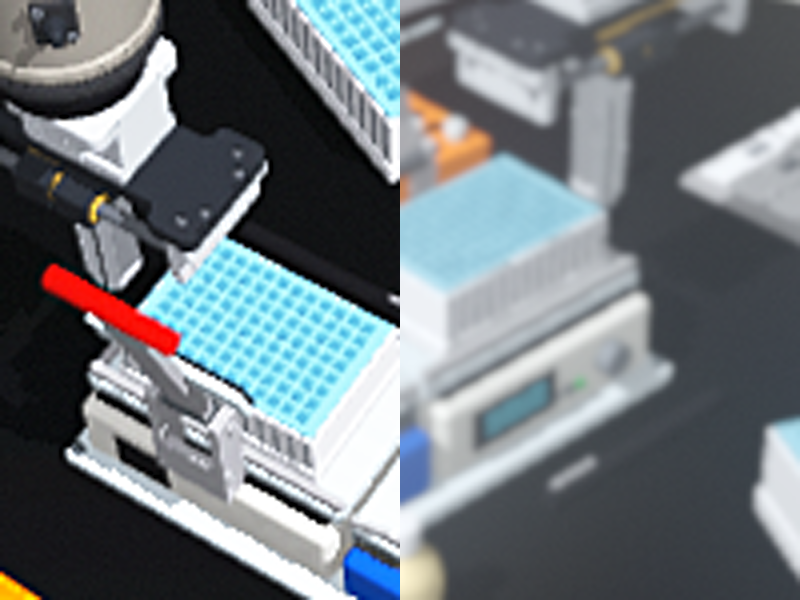

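Scene panel: the closed fingers stand behind the plate's trailing end, bottom ≈(118,268). Side panel: bottom ≈(597,192), just behind the plate's corner. Check the height numerically and start the push gently.

```bash
python3 - <<'E'
from rig import r,cams
from h import *
D={n:cams.get_image(n) for n in("scene","side")}
print(two(D["scene"],(249.5,217),D["side"],(369.3,213)))
E
python3 -m jog '[[0,-0.6,0,0,0],[0,-1.2,0,0,0],[0,-1.8,0,0,0],[0,-2.2,0,0,0],[0,-2.6,0,0,0],[0,-3.0,0,0,0],[0,-3.0,0,0,0]]'
```

```text
(array([ 0.56169499, -0.18141015,  0.08983309]), np.float64(0.004817780730252615))
t: 12.75
ee_pos: [0.5607, -0.1504, 0.0555]
orientation: [-0.0, 0.736, -0.677, -0.0]
wrist_force: [-0.8, -0.6, -1.0]
finger_gap: 0.004
```

```bash
python3 -m jog '[[0,-0.3,0,0.3,0],[0,-1.2,0,0.3,0],[0,-2.2,0,0.3,0],[0,-3.2,0,0.3,0],[0,-4.2,0,0.3,0],[0,-5.2,0,0.3,0],[0,-6.2,0,0.3,0],[0,-7.2,0,0.3,0],[0,-8.0,0,0.3,0],[0,-8.6,0,0.3,0],[0,-9,0,0.3,0],[0,-9,0,0.3,0]]'
cat > m.py <<'E'
from rig import r,cams
from h import *
np.set_printoptions(precision=4,suppress=True)
a=np.radians(4.7);X=np.array([np.cos(a),np.sin(a),0]);Y=np.array([-np.sin(a),np.cos(a),0]);O=np.array([.5505,.0035,0])
s=r.read_state();p=s["ee_pos"]-O;print("tool station",p@X,p@Y,p[2],"F",s["wrist_force"],"Fy",s["wrist_force"]@Y)
d=cams.get_image("scene");c=d["color"].astype(int)
m=((c[...,2]>150)&(c[...,2]-c[...,0]>40)&(c[...,1]>130)).astype(np.uint8)
n,l,st,ce=cv2.connectedComponentsWithStats(cv2.morphologyEx(m,3,np.ones((7,7),np.uint8)))
for i in range(1,n):
    if st[i,4]>300:
        ys,xs=np.where(l==i);P=np.array([onz(d,u,v,.113) for u,v in np.c_[xs,ys]])
        q=np.c_[(P-O)@X,(P-O)@Y]
        if abs(q[:,0].mean())<.05 and len(q)<4500: print("mat x",np.percentile(q[:,0],[1,99]),"y",np.percentile(q[:,1],[1,99]),len(q))
cv2.imwrite("pics/m_last.png",cv2.resize(d["color"][150:350,220:420,::-1],(600,600),interpolation=2))
for n in("scene","side"):
    print(n,[q[1].round(1).tolist() for q in red2(cams.get_image(n)) if q[0]<400])
E
python3 m.py
```

```text
t: 14.25
ee_pos: [0.5532, -0.0605, 0.0524]
orientation: [-0.0, 0.736, -0.677, -0.0]
wrist_force: [-0.2, 0.1, -0.7]
finger_gap: 0.0
tool station -0.002567931888656779 -0.06398047177871646 0.052435919943332264 F [-0.165   0.1401 -0.7117] Fy 0.15312289419342912
mat x [-0.0375  0.0402] y [-0.048   0.0703] 1787
scene [[247.1, 227.0], [383.4, 294.9]]
side [[300.1, 143.0], [294.9, 225.1], [251.4, 278.4]]
```

The plate slides well: the mat is now at y −48…+70 mm, with the bar still at 1.85. About 75 mm remain; push 65, then creep.

```bash
python3 -m jog '[[0,-0.6,0,0,0],[0,-1.4,0,0,0],[0,-2.2,0,0,0],[0,-3,0,0,0],[0,-3.8,0,0,0],[0,-4.6,0,0,0],[0,-5.3,0,0,0],[0,-5.9,0,0,0],[0,-6.3,0,0,0],[0,-6.5,0,0,0],[0,-6.5,0,0,0]]'; python3 m.py
```

```text
t: 15.78
ee_pos: [0.548, 0.0039, 0.0526]
orientation: [-0.0, 0.736, -0.677, -0.0]
wrist_force: [-0.2, -0.0, -0.1]
finger_gap: 0.006
tool station -0.0024684780874883383 0.0005692859099517234 0.052550074713215975 F [-0.1647 -0.0167 -0.1425] Fy -0.003173542482238185
mat x [-0.0371  0.0406] y [0.017  0.1348] 1885
scene [[247.1, 227.0], [383.5, 294.8]]
side [[296.4, 225.4], [251.5, 278.5]]
```

View pics/m_last.png

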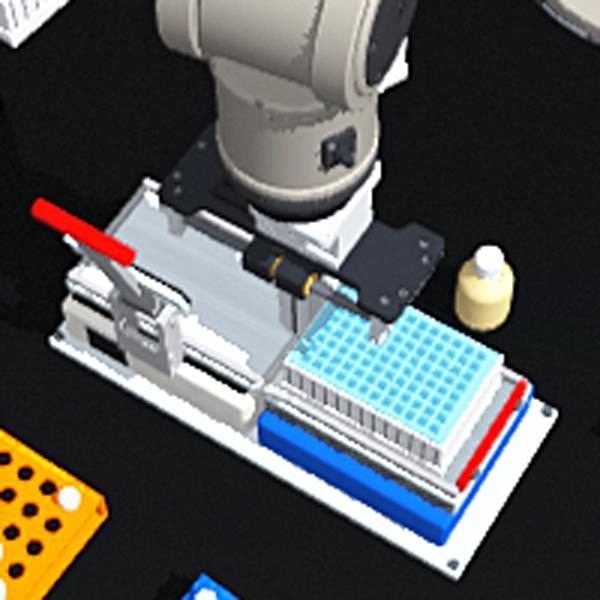

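The plate is on the cold block, at (400,370) in the crop, just short of the stop at (490,440). The bar is open and bottle2 untouched. Creep.

```bash
python3 -m jog '[[0,-0.15,0,0,0],[0,-0.3,0,0,0],[0,-0.45,0,0,0],[0,-0.6,0,0,0],[0,-0.75,0,0,0],[0,-0.9,0,0,0],[0,-0.9,0,0,0]]'; python3 m.py
```

```text
t: 16.8
ee_pos: [0.5472, 0.0129, 0.0525]
orientation: [-0.0, 0.736, -0.677, -0.0]
wrist_force: [0.1, -1.8, 1.6]
finger_gap: 0.006
tool station -0.00251732574136639 0.009651848925598214 0.0525028219923258 F [ 0.1227 -1.75    1.6461] Fy -1.7541765733565147
mat x [-0.0371  0.0407] y [0.0261 0.1438] 1893
scene [[247.1, 227.0], [383.4, 294.9]]
side [[293.1, 226.2], [251.4, 278.6]]
```

```bash
python3 -m jog '[[0,-0.05,0,0,0],[0,-0.1,0,0,0],[0,-0.15,0,0,0],[0,-0.2,0,0,0],[0,-0.2,0,0,0]]'
```

```text
t: 17.58
ee_pos: [0.547, 0.0147, 0.0525]
orientation: [-0.0, 0.736, -0.677, -0.0]
wrist_force: [0.7, -2.6, 0.9]
finger_gap: 0.005
```

```bash
for i in 1; do python3 -m jog '[[0,-0.05,0,0,0],[0,-0.1,0,0,0],[0,-0.15,0,0,0],[0,-0.15,0,0,0]]'; done
```

```text
t: 18.08
ee_pos: [0.5469, 0.0159, 0.0525]
orientation: [0.0, 0.736, -0.677, 0.0]
wrist_force: [-0.7, -5.0, 2.2]
finger_gap: 0.004
```

```bash
python3 -m jog '[[0,-0.05,0,0,0],[0,-0.1,0,0,0],[0,-0.1,0,0,0],[0,-0.1,0,0,0]]'; python3 m.py
```

```text
t: 18.58
ee_pos: [0.547, 0.0159, 0.0525]
orientation: [0.0, 0.735, -0.678, 0.0]
wrist_force: [1.1, -9.7, 0.4]
finger_gap: 0.007
tool station -0.0025035918666689062 0.012610998453242588 0.05254687487655574 F [ 1.1074 -9.7183  0.4059] Fy -9.776345792056848
mat x [-0.0371  0.0407] y [0.0291 0.1469] 1902
scene [[247.1, 227.0], [383.5, 294.8]]
side [[292.2, 226.6], [251.6, 278.7]]
```

The tool has stalled at 9.8 N with the plate no longer moving: firm contact. Back off, rise, check.

```bash
python3 -m jog '[[0,0.3,0,0,0],[0,1,0,0,0],[0,2.5,0,0,0],[0,3,0,-2,0],[0,3,0.5,-6,0],[0,3,2,-11,0],[0,3,4,-16,0],[0,3,6,-18,0],[0,3,6,-18,0]]'; python3 m.py
```

```text
t: 19.85
ee_pos: [0.4896, -0.0186, 0.2342]
orientation: [-0.001, 0.735, -0.678, 0.001]
wrist_force: [0.2, -0.8, -0.4]
finger_gap: 0.002
tool station -0.06248683528372463 -0.01708691483939486 0.23422521440073069 F [ 0.2027 -0.7522 -0.3987] Fy -0.7663300412233477
mat x [-0.0375  0.0406] y [0.0288 0.1468] 2104
scene [[246.9, 226.9], [383.5, 294.7]]
side [[334.7, 209.5], [297.9, 226.6], [251.6, 278.7]]
```

View pics/m_last.png

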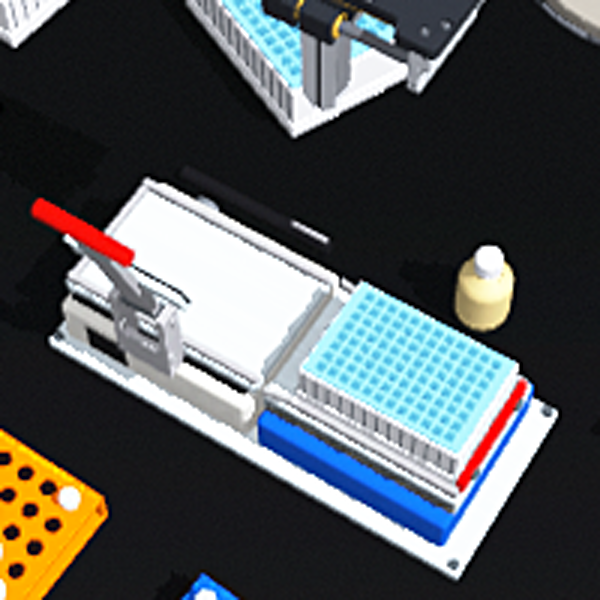

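The plate is flat against the stop at (490,440) in the crop and the bar is open. Bottle2 and the marker are in place, and the gripper is clear.

```bash
python3 -c "
from rig import r
print(r.job_done())"
```

```text
the job is handed in; nothing more can be done
None
```

The job is handed in at about 20 s of the 53 s allowed. The bar is open, and the plate sits flat on the cold block against the red stop. `job_done()` reports no verdict, so this rests on my own checks.

**What I did:** I gripped the bar's red rod beside the bar and swung it along its arc until it leaned on its rest. I then closed the fingers and pushed the plate from behind, creeping over the last stretch until the tool stalled at 9.8 N. I then backed off and rose clear.

**Last checks:**
- **Bar:** the rod is within 1 px of where 1.85 rad puts it in the scene camera. The side view also agreed at release, but the arm was near it later.
- **Plate:** its mat spans 29–147 mm along the station and did not move after I let go (under 0.5 mm). The final picture shows it flat against the stop.
- **Bystanders:** bottle2 and the marker look unmoved in the final picture. I did not measure the other items again.
- **Robot:** the gripper is clear, and the remaining wrist force is at noise level (under 1 N).

**What failed or disagreed:** the first grasp missed because the fingertips sit about 26–34 mm above the reported tool point. Different views gave different values, so I allowed for about 28 mm. The two cameras also disagreed by up to 5–6 mm on some points, which did not affect the result.

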